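# Demagnetise the chainring bolt tool

## Robot

A 6-joint arm with a two-finger parallel gripper is mounted at the origin on the work surface. World frame = base frame: x ahead of the robot, y to its left, z up, the work surface at z = 0. Lengths are in m, angles in rad, forces in N, time in s.
With the tool pointing down it reaches from about 0.35 to 0.8 m from the base axis. Payload 7.3 kg.
Tool frame: the origin (TCP) lies between the finger pads; the fingertips stand 25 mm ahead of it and the grasp point (between the pads) lies 6 mm ahead of it (r.tip_extent is the distance from the TCP to the fingertips, in m); z points along the fingers, y is the direction in which the jaws open and shut (so a half turn about z gives the same grasp; the last joint's range is limited). The gripper opens to 85 mm and grips with 20 to 120 N. Pads are 22 mm wide; open, the fingers measure 114 mm over their backs; the gripper's body (76 mm by 85 mm) begins 54 mm behind the grasp point. The pads swing forward as they close: fully open they stand 13 mm farther back than shut.
Start: joints at [1.129, 0.342, 1.524, -0, 1.275, -0.146], TCP at [0.153, 0.502, 0.256] pointing down, gripper open.
Joint ranges: [-2.53, 2.53], [-0.77, 2.02], [0.04, 2.7], [-1, 4.14], [0.28, 2.66], [-3.11, 3.11]. Speed limits (rad/s): [2.57, 2.57, 3.14, 3.14, 3.14, 3.14].

## Interface

Orientations are given as a unit quaternion [x, y, z, w].
In Python, from workcell import r, command_gripper, optics gives the robot as it stands. The module is installed in compiled form; this text tells all that it offers. Calls block until the motion is done:
- r.reach(position, orientation): joint-space move of the TCP to a pose.
- r.move_straight(position, orientation=None, speed=0.15, max_force=None): straight line of the TCP; orientation=None keeps the orientation; speed is the mean speed in m/s. With max_force (N) it stops when the force on the tool has changed by that much, and returns True; else False.
- r.movej(angles): joint-space move.
- command_gripper(opening, force=None): finger opening in m; force is the grip in N (None keeps the last); returns when the fingers have stopped.
- r.hold(seconds).
- r.solve_ik(position, orientation): joint angles nearest the present ones, or None.
- r.read_state(): the state.
- optics.get_image(name): name is "side" or "top" or "wrist"; returns (picture, depth): 400x640x3 uint8, red, green, blue; 400x640 float32, m along the optical axis (not along the pixel's ray), 0 where there is no reading.
- optics.camera_model(name): a dict with "K" (3x3 intrinsics, pixels), "R" (3x3) and "t" (3): a world point X has camera coordinates R X + t; the wrist camera has in their place "tool_from_camera" (4x4, takes a point from camera to tool coordinates, whose origin is the TCP and whose axes are the flange's). Camera axes: x right, y down, z forward; pixel columns grow to the right and rows downward; lengths in m; the calibration is good to about 2 mm. A picture is of the moment at which its call begins: read the wrist's pose just before it. camera_model takes no time and is no camera call.
A pose or a line that the arm cannot do raises r.PlanningError and nothing moves.
- r.finish_job(): hands the job in, once; it reports no verdict.
The state is a dict: "time_s": time; "joint_positions": joint angles; "dq": joint speeds; "tau": joint torques, N m; "eef_pos": TCP position; "eef_rot": TCP orientation; "contact_force": force on the tool from outside, world axes, zero at the start; "torque": the same for the moment, N m; "grip_width": finger opening in m.
Only numpy, scipy, OpenCV 4.12 (cv2) and the standard library are available. Lean on these libraries where they do the work, as an engineer would, in place of code of your own. Each camera call takes 0.05 s, during which the arm holds its last target. There are 200 camera calls.

## Task

The chainring bolt tool (orange handle) has become magnetic. First turn the demagnetiser's dial until its white pointer is at the red mark and let go of it; then take the bolt tool out of the wooden stand, pass its blade down through the slot in the yellow guard plate, and finish while still holding it there in the gripper, with more than half of the blade inside and the handle clear above the plate. Leave the green-handled tyre lever in its pocket and the pump, jar and bumper where they stand.

Things in the scene. Friction and masses are not known exactly. Their poses are not given: they have to be found in the camera images.
- tool_grip (a point): Centre of the bolt tool's orange plastic handle, the place to grasp it, pinched across y: handle 26 mm wide (x), 16 mm thick (y), 55 mm tall (z). z points from the blade's end up to the handle. The blade's end lies 107.5 mm and the handle's underside 27.5 mm below this point. Starts upright in either pocket of the stand.
- tool_tip (a point): Centre of the free (lower) end of the bolt tool's blade; axes as tool_grip.
- bolt_tool: The whole chainring bolt tool, loose, 0.09 to 0.18 kg: orange handle over a flat steel blade, 24 mm (x) by 6 mm (y) by 80 mm long (z). Origin at the blade's lower end. It is the same turned half round about z.
- slot_mouth (a point): Centre of the slot in the demagnetiser's yellow guard plate, at the plate's upper face, 110 mm above the counter; z up. The slot is 26 mm long (x) by 8 mm wide (y), so the blade has 2 mm of play in all each way; lips bevelled 2 mm. Plate 16 mm thick, with an empty chamber below that the blade's full length fits into.
- demag: Demagnetiser, fixed: blue box 120 mm (x) by 260 mm (y) by 110 mm high, origin under its middle. The slot is 70 mm to the +y side and the dial's axis 65 mm to the -y side of its middle; both on its top face.
- dial_grip (a point): Dial of the demagnetiser: centre of its black bar grip (46 mm long along x, 12 mm thick along y, 30 mm tall), on the vertical turning axis, 129 mm above the counter; the bar's top is 15 mm above and the round skirt under it (radius 24 mm) 15 mm below this point. The frame turns with the dial: +x points to the end with the white pointer.
- dial (a joint): Angle of the dial in rad: 0 at the first tick of the scale, growing clockwise seen from above, ticks 0.4 apart from 0 to 4.0; the red long mark is at 2.4. Smooth, no clicks, about 0.03 N m of friction, and stays where it is left. Starts at 1.0 to 1.9.
- stand: Fixed plywood block, 140 mm (x) by 50 mm (y) by 60 mm high, origin under its middle; two pockets 50 mm deep, 27 mm (x) by 9 mm (y), at 30 mm to either side of the middle along x, hold the bolt tool and the tyre lever upright in either order; the handles begin 30 mm above the block.
- lever_grip (a point): Tyre lever, a bystander: centre of its green handle; same shape and size as the bolt tool, black blade. Stays in its pocket.
- pump: Red plastic hand pump lying on the far part of the counter, about 290 mm long with a black head and 30 mm thick; bystander. Origin under the barrel's middle, x along it.
- jar: Glass jar with steel cap, 76 mm wide, 100 mm tall; bystander. Origin under its middle.
- bumper: Black hard silicone bumper, 52 mm wide, 22 mm tall; bystander at the robot's right. Origin under its middle.
Not all that is in view belongs to the job. Of the things like the bolt_tool, leave any that is blue; of the rest the larger one is meant.

How it is judged:
On the way, in this order (a step that is already met when the one before it is completed fails the run):
1. the dial stands at the red mark (within 0.13 rad), let go of (value of joint dial between 2.27 and 2.53 rad and contact force between the fingers and demag below 0.3 N), for 0.2 s.
2. the bolt tool's blade is through the slot, held by the fingers (z of tool_tip in the frame of slot_mouth between -0.077 and -0.035 m and horizontal distance between tool_tip and slot_mouth below 0.01 m and contact force between the fingers and bolt_tool above 0.5 N), for 0.2 s.
At the end, for the whole second after the job is handed in: Dial within 0.13 rad of the red mark (2.4); blade in the slot, its end 35 to 77 mm below the plate's upper face (handle at least 3 mm clear) and within 10 mm sideways of the slot's centre, tool at rest and gripped by the fingers; tyre lever still in its pocket (all of step 2 and value of joint dial between 2.27 and 2.53 rad and linear speed of bolt_tool below 0.03 m/s and z of lever_grip in the frame of stand above 0.1 m and distance of lever_grip from where it was at the start of the episode below 0.02 m); the arm keeps its last pose, push and grip.
It fails at once if a bystander (pump, jar, bumper or tyre lever) is moved by more than 20 mm (distance of any of pump, jar, bumper, lever_grip from where it was at the start of the episode above 0.02 m).
It also fails if it takes over 67 s, if anything falls off the work surface, if the arm or the gripper's body presses on something with over 40 N, if the wrist force passes 120 N, or if a joint passes its speed limit or range.

## Working session

There is one attempt and no reset: what is moved stays moved. The work goes in short steps, each a Python script; the robot and the scene stay as the last script left them, time stands still between calls to the robot, and variables do not carry over. Pictures are saved under pics/ and viewed, about 8 in all and at most 12, crops included, and the job is handed in when it is done.

```bash
mkdir -p pics; cat > h.py <<'E'
import numpy as np, cv2
from workcell import r, command_gripper, optics
from scipy.spatial.transform import Rotation as Ro
def snap(n,tag):
    s=r.read_state(); im,d=optics.get_image(n)
    cv2.imwrite(f'pics/{tag}.png',im[:,:,::-1]); np.savez(f'pics/{tag}.npz',im=im,d=d,p=s['eef_pos'],q=s['eef_rot'])
    return s
def cam(n,z=None):
    c=optics.camera_model(n)
    if n=='wrist':
        T=np.eye(4);T[:3,:3]=Ro.from_quat(z['q']).as_matrix();T[:3,3]=z['p'];M=T@c['tool_from_camera']
    else:
        M=np.eye(4);M[:3,:3]=c['R'].T;M[:3,3]=-c['R'].T@c['t']
    return c['K'],M
def cloud(n,tag):
    z=np.load(f'pics/{tag}.npz');K,M=cam(n,z);d=z['d']
    v,u=np.mgrid[:400,:640]
    P=np.stack([(u-K[0,2])/K[0,0]*d,(v-K[1,2])/K[1,1]*d,d],-1)
    W=P@M[:3,:3].T+M[:3,3];W[d==0]=np.nan
    return z['im'],W
def onplane(n,tag,u,v,h):
    z=np.load(f'pics/{tag}.npz');K,M=cam(n,z)
    ray=M[:3,:3]@np.linalg.inv(K)@[u,v,1];return M[:3,3]+ray*(h-M[2,3])/ray[2]
E
python3 - <<'E'
from h import *
s=snap('top','top');snap('side','side')
print(s['time_s'],s['eef_rot'],s['grip_width'])
a=cv2.imread('pics/top.png');b=cv2.imread('pics/side.png')
for n in('top','side'):
    K,M=cam(n);print(n,M[:3,3].round(3),M[:3,2].round(2),K[0,0])
E
```

```text
0.0 [ 1.47352007e-01  9.89083806e-01 -7.47759348e-04 -2.26803446e-04] 0.0854795433336753
top [ 0.456 -0.094  1.299] [ 0.07  0.   -1.  ] 446.9494412843528
side [ 0.226 -0.735  0.776] [ 0.32  0.66 -0.68] 420.77012904994035
```

View pics/top.png

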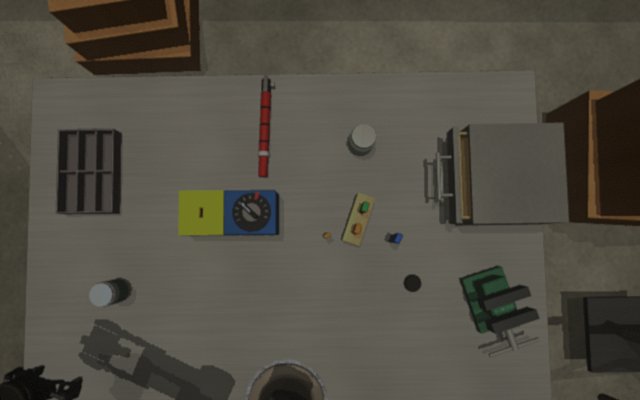

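View pics/side.png

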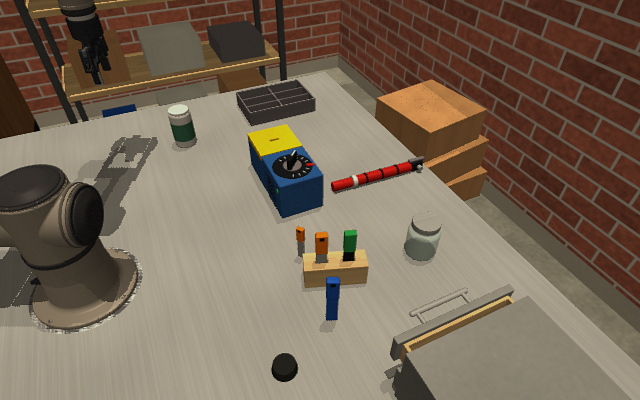

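The top view shows the guard plate and slot at (201,212), the dial at (252,211), the stand at (359,219), the pump, jar and bumper. Three things look like the tool:
- **Orange, in the stand:** side (321,240), top (357,229).
- **Smaller orange, standing free:** side (300,235).
- **Blue:** side (332,298).

The orange one in the stand fits: it isn't blue, and it's the larger of the other two. I'll confirm with a crop.

```bash
python3 - <<'E'
from h import *
t=cv2.imread('pics/top.png');s=cv2.imread('pics/side.png')
A=cv2.resize(t[180:245,170:290],None,fx=6.6,fy=6.6,interpolation=cv2.INTER_CUBIC)[:,:400*2]
A=A[:, :792]
B=cv2.resize(t[180:260,310:410],(396,316),interpolation=cv2.INTER_CUBIC)
C=cv2.resize(s[220:300,285:385],(396,316),interpolation=cv2.INTER_CUBIC)
A=cv2.resize(A,(520,282))
A=np.hstack([A,np.zeros((282,272,3),np.uint8)])
cv2.imwrite('pics/c1.png',np.vstack([A,np.hstack([B,C])]))
im,W=cloud('top','top')
for n,(v,u) in dict(slotplate=(225,210),box=(228,228),dialc=(211,252),oh=(229,357),gh=(207,365),small=(236,327),blue=(238,396),stand=(218,360)).items(): print(n,W[v,u].round(3))
# box top fit
hsv=cv2.cvtColor(im,cv2.COLOR_RGB2HSV)
m=(abs(W[...,2]-.11)<.012);m[:,:170]=0;m[:,290:]=0;m[:180]=0;m[245:]=0
m|=False
pts=W[m][:,:2].astype(np.float32);print('box',cv2.minAreaRect(pts))
m=(abs(W[...,2]-.06)<.01);m[:,:335]=0;m[:,380:]=0;m[:185]=0;m[250:]=0
print('stand',cv2.minAreaRect(W[m][:,:2].astype(np.float32)))
for n,lo,hi in(('or',5,17),('gr',50,85)):
    m=(W[...,2]>.12)&(hsv[...,0]>lo)&(hsv[...,0]<hi)&(hsv[...,1]>120);m[:,:335]=0;m[:,380:]=0;m[:185]=0;m[250:]=0
    print(n,m.sum(),W[m].mean(0).round(4),cv2.minAreaRect(W[m][:,:2].astype(np.float32)))
E
```

```text
slotplate [0.498 0.189 0.106]
box [0.489 0.14  0.11 ]
dialc [0.531 0.072 0.141]
oh [ 0.481 -0.199  0.146]
gh [ 0.537 -0.221  0.148]
small [ 0.464 -0.123  0.096]
blue [ 0.456 -0.301  0.134]
stand [ 0.513 -0.216  0.058]
box ((0.5321844220161438, 0.14431408047676086), (0.2602207660675049, 0.1182648241519928), 89.21089935302734)
stand ((0.5117781162261963, -0.2110913097858429), (0.05010577663779259, 0.14025381207466125), 70.49012756347656)
or 25 [ 0.4808 -0.1971  0.14  ] ((0.4819512367248535, -0.20015482604503632), (0.016194278374314308, 0.02306700125336647), 72.23390197753906)
gr 44 [ 0.5376 -0.2201  0.1449] ((0.5374420285224915, -0.22026832401752472), (0.013025212101638317, 0.02126052975654602), 83.16047668457031)
```

View pics/c1.png

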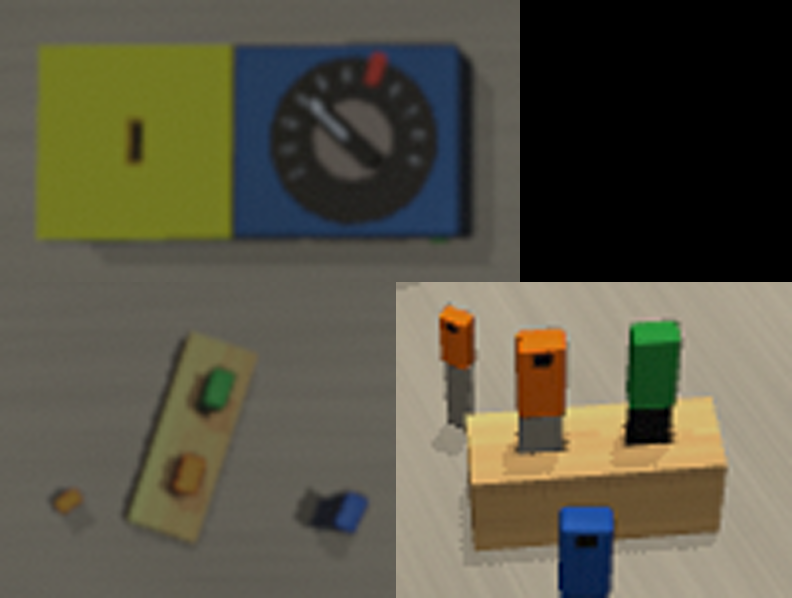

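Confirmed: the orange tool in the stand, near (187,472) in the crop, is clearly larger than the free orange one. The white pointer is at about 41° from +x, and the red mark at about -18°. Next I'll go above the dial and look from close by.

```bash
cat >> h.py <<'E'
def q(deg):
    a=np.radians(deg);x=[np.cos(a),np.sin(a),0];y=[np.sin(a),-np.cos(a),0]
    return Ro.from_matrix(np.array([x,y,[0,0,-1]]).T).as_quat()
E
python3 - <<'E'
from h import *
r.reach([.531,.11,.36],q(0))
s=snap('wrist','w1');print(s['time_s'],s['joint_positions'])
im=cv2.imread('pics/w1.png')
K,M=cam('wrist',np.load('pics/w1.npz'));print(M[:3,3])
def px(X):
    p=K@(M[:3,:3].T@(np.array(X)-M[:3,3]));return (p[:2]/p[2]).round(0)
print('slot',px([.533,.214,.11]),'dialtop',px([.531,.079,.144]),'skirt',px([.531,.079,.114]))
E
```

```text
2.1 [6.40492551e-02 3.18355677e-01 1.27570104e+00 2.44362849e-04
 1.54786082e+00 1.63325344e+00]
[0.60470098 0.11169007 0.47756869]
slot [225. 162.] dialtop [352. 171.] skirt [349. 165.]
```

View pics/w1.png

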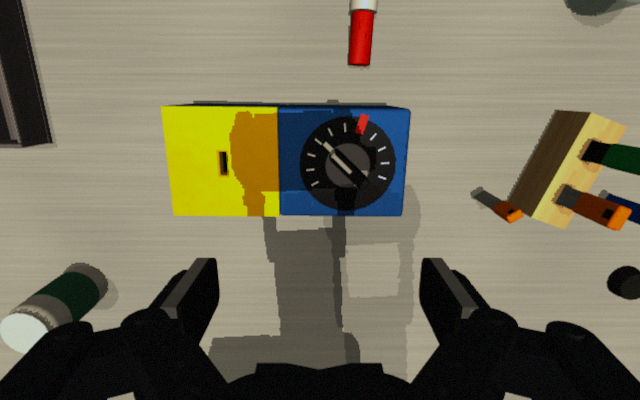

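The slot shows at (223,163), the dial at (347,163), the pointer up-left at (322,143) and the red mark at (362,125). I'll enlarge it to read these properly.

```bash
python3 - <<'E'
from h import *
im=cv2.imread('pics/w1.png')
A=cv2.resize(im[110:215,295:400],None,fx=5,fy=5,interpolation=cv2.INTER_CUBIC)
B=cv2.resize(im[135:190,200:250],None,fx=5,fy=5,interpolation=cv2.INTER_CUBIC)
B=cv2.copyMakeBorder(B,0,250,0,0,cv2.BORDER_CONSTANT)
cv2.imwrite('pics/c2.png',np.hstack([A,B]))
E
```

```text
(no output)
```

View pics/c2.png

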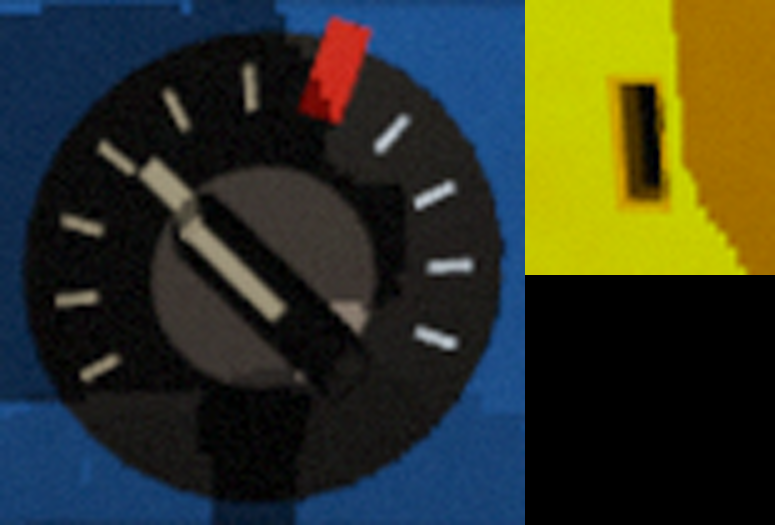

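```bash
python3 - <<'E'
from h import *
from scipy.optimize import least_squares
f=lambda x,y,h: onplane('wrist','w1',295+x/5-.4,110+y/5-.4,h)
T=[(100,368),(77,298),(82,225),(118,158),(177,110),(250,88),None,(392,133),(435,194),(450,265),(436,338)]
P=np.array([f(*t,.111)[:2] for t in T if t]);v=np.array([.4*i for i,t in enumerate(T) if t])
s=least_squares(lambda p:(P-p[:2]-p[2]*np.c_[np.cos(p[3]-v),np.sin(p[3]-v)]).ravel(),[.53,.08,.038,2]).x
print('dial centre',s,'resid',np.abs(P-s[:2]-s[2]*np.c_[np.cos(s[3]-v),np.sin(s[3]-v)]).max())
# skirt disk centre (265,277)
print('skirt',f(265,277,.114),'pointer tip',f(148,165,.118),'bar in end',f(280,315,.144), 'bar out', f(188,232,.144),'bar far corners',f(340,370,.144))
for n,p in(('tip',f(148,165,.118)),):
    d=p[:2]-s[:2];print(n,np.degrees(np.arctan2(d[1],d[0])))
d=f(188,232,.144)-f(280,315,.144);print('bar',np.degrees(np.arctan2(d[1],d[0])))
print('zero deg',np.degrees(s[3]),'red',np.degrees(s[3]-2.4))
print('slot',onplane('wrist','w1',223,163.3,.11))
im,W=cloud('wrist','w1')
m=(abs(W[...,2]-.11)<.006);m[:,:150]=0;m[:,420:]=0;m[230:]=0
c=max(cv2.findContours(m.astype(np.uint8),0,2)[0],key=cv2.contourArea)[:,0]
print(cv2.minAreaRect(W[c[:,1],c[:,0],:2].astype(np.float32)))
E
```

```text
dial centre [0.53025793 0.08125811 0.04056811 2.09049271] resid 0.00026060560321381973
skirt [0.53085067 0.08103631 0.114     ] pointer tip [0.55534426 0.10636746 0.118     ] bar in end [0.52929055 0.08039387 0.144     ] bar out [0.54586444 0.09885406 0.144     ] bar far corners [0.51804271 0.06805924 0.144     ]
tip 45.02628039478944
bar 48.08193143515881
zero deg 119.77640920541407 red -17.7334616259835
slot [0.53173071 0.21589793 0.11      ]
((0.5304639339447021, 0.14694172143936157), (0.26080572605133057, 0.12019616365432739), 89.45484924316406)
```

```bash
python3 - <<'E'
from h import *
command_gripper(.045,20)
r.reach([.5305,.081,.22],q(46))
print(r.move_straight([.5305,.081,.145],speed=.1,max_force=10))
command_gripper(0,20)
s=r.read_state();print(s['grip_width'],s['contact_force'],s['eef_pos'],s['joint_positions'])
j=np.array(s['joint_positions']);j0=j[5]
for k in np.linspace(0,1,5)[1:]:
    j[5]=j0+k*np.radians(46+17.7);r.movej(j)
s=r.read_state();print(s['grip_width'],s['contact_force'],s['eef_pos'],s['joint_positions'])
command_gripper(.04)
r.move_straight([.5305,.081,.22]); 
r.reach([.531,.11,.36],q(0));s=snap('wrist','w2');print(s['time_s'],s['contact_force'])
im=cv2.imread('pics/w2.png')
cv2.imwrite('pics/c3.png',cv2.resize(im[110:215,295:400],None,fx=5,fy=5,interpolation=cv2.INTER_CUBIC))
E
```

```text
False
0.011666863798569883 [ 1.39797407 -2.52279985  3.33514252] [0.53118088 0.08062804 0.14569834] [ 8.26822384e-03  4.76706386e-01  1.64546750e+00 -6.78719327e-04
  1.01743724e+00  7.76565608e-01]
0.011421238476679951 [ 2.12500654 -4.19689856 -0.59083403] [0.53136465 0.08025057 0.14574255] [ 7.89258322e-03  4.76705075e-01  1.64532336e+00 -1.40879935e-03
  1.01717394e+00  1.88347439e+00]
7.9 [-0.37233698 -0.30371913 -1.07978293]
```

View pics/c3.png

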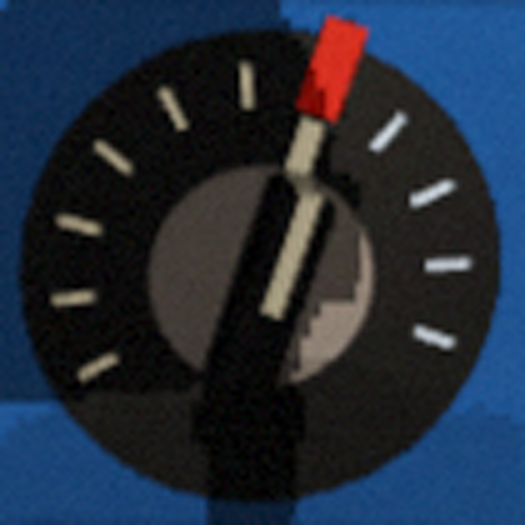

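The pointer (tip 314,120) lies on the red mark (335,70), within about 1–2°, and the dial has been let go. Next is the bolt tool, with a close look from above the stand.

```bash
python3 - <<'E'
from h import *
r.reach([.45,-.19,.34],q(-19.5))
s=snap('wrist','w3');print(s['time_s'],s['joint_positions'])
im,W=cloud('wrist','w3');hsv=cv2.cvtColor(im,cv2.COLOR_RGB2HSV)
for n,lo,hi in(('or',4,18),('gr',45,90)):
    m=(W[...,2]>.137)&(W[...,2]<.155)&(hsv[...,0]>lo)&(hsv[...,0]<hi)&(hsv[...,1]>120)
    m=cv2.morphologyEx(m.astype(np.uint8),cv2.MORPH_OPEN,np.ones((2,2)))>0
    if not m.sum(): print(n,'none');continue
    v,u=np.nonzero(m);print(n,m.sum(),u.mean(),v.mean(),np.median(W[m][:,2]),cv2.minAreaRect(W[m][:,:2].astype(np.float32)))
m=(abs(W[...,2]-.06)<.006)
c=max(cv2.findContours(m.astype(np.uint8),0,2)[0],key=cv2.contourArea)[:,0]
print('stand',cv2.minAreaRect(W[c[:,1],c[:,0],:2].astype(np.float32)))
E
```

```text
9.1417 [-5.55348005e-01  2.20174573e-01  1.46240091e+00  5.02412915e-04
  1.45940135e+00  1.35488695e+00]
or 477 318.38993710691824 141.64570230607967 0.14498649164491817 ((0.473574161529541, -0.19716131687164307), (0.01746300235390663, 0.040071334689855576), 70.67432403564453)
gr 541 319.1515711645102 71.1996303142329 nan ((0.5398434996604919, -0.22128182649612427), (0.0135557372123003, 0.03384145721793175), 55.105464935302734)
stand ((0.5094563961029053, -0.2080414891242981), (0.049875177443027496, 0.1387179046869278), 70.36168670654297)
```

View pics/w3.png

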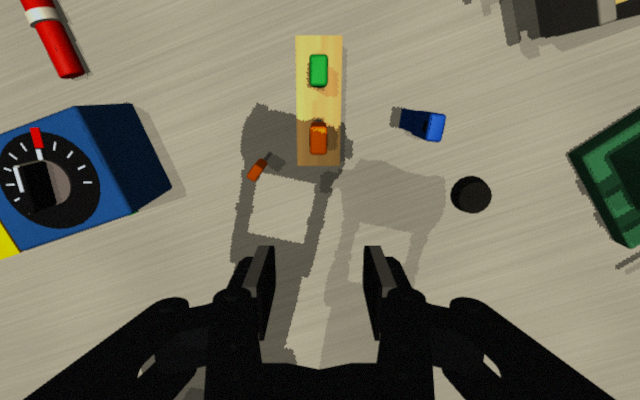

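The stand is at (320,100), the orange handle at (318,135) and green at (318,70). Orange sits at the near pocket, and the small orange (257,170) and blue (433,127) are clear of the fingers. The stand fit puts that pocket at (0.481,-0.198), which matches the handle. Grasping now.

```bash
python3 - <<'E'
from h import *
command_gripper(.04,60)
r.reach([.481,-.198,.24],q(-19.6))
print(r.move_straight([.481,-.198,.125],speed=.1,max_force=8))
command_gripper(0,60)
s=r.read_state();print(s['grip_width'],s['contact_force'],s['eef_pos'])
print(r.move_straight([.481,-.198,.27],speed=.1))
s=r.read_state();print(s['grip_width'],s['contact_force'])
p=np.array([.5305,.216,.27])
r.reach(p,q(-.6))
s=snap('wrist','w4');snap('side','s4');print(s['time_s'],s['grip_width'],s['joint_positions'],s['eef_pos'])
a=cv2.imread('pics/w4.png');b=cv2.imread('pics/s4.png')
cv2.imwrite('pics/c4.png',np.vstack([cv2.resize(a[120:320,180:460],(560,400)),cv2.resize(b[80:180,210:350],(280,200))[:, :].copy() if 0 else cv2.resize(b[60:130,200:396],(560,200))]))
E
```

```text
False
0.015281189320091414 [-0.2257277  -0.79687063  3.55271598] [ 0.48133447 -0.19821563  0.12560636]
False
0.015103484584420604 [-0.2933199  -0.45451696 -1.62342793]
14.6833 0.015198165828796404 [ 2.51148113e-01  4.20650745e-01  1.36535380e+00 -4.86041668e-04
  1.35565238e+00  1.83391618e+00] [0.53084418 0.21492921 0.26998   ]
```

View pics/c4.png

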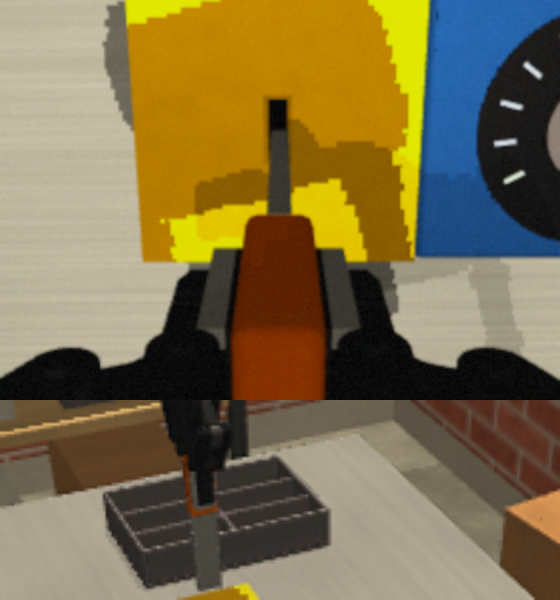

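The tool is held, with its blade hanging just in front of the slot in the wrist view. I'll lower it to just above the plate and measure the tip against the slot.

```bash
python3 - <<'E'
from h import *
print(r.move_straight([.5305,.216,.2325],speed=.1,max_force=8)); r.hold(.3)
s=snap('wrist','w5');print(s['time_s'],s['eef_pos'],s['contact_force'])
a=cv2.imread('pics/w5.png')
cv2.imwrite('pics/c5.png',cv2.resize(a[150:250,270:370],(600,600),interpolation=cv2.INTER_CUBIC))
K,M=cam('wrist',np.load('pics/w5.npz'))
def px(X):
    p=K@(M[:3,:3].T@(np.array(X)-M[:3,3]));return ((p[:2]/p[2]-[270,150])*6+2.5).round(0)
c=np.array([.5317,.2159,.11])
print('slot ends predicted',px(c+[.013,0,0]),px(c-[.013,0,0]),px(c+[.013,.004,0]),px(c+[.013,-.004,0]))
e=np.array(s['eef_pos']);print('tip front edge predicted',px(e+[.012,.003,-.1155]),px(e+[.012,-.003,-.1155]))
E
```

```text
False
15.6083 [0.53070377 0.21606776 0.2330755 ] [-0.09464348  0.86235092 -2.0353383 ]
slot ends predicted [305. 184.] [307. 388.] [272. 184.] [339. 183.]
tip front edge predicted [279. 216.] [330. 216.]
```

View pics/c5.png

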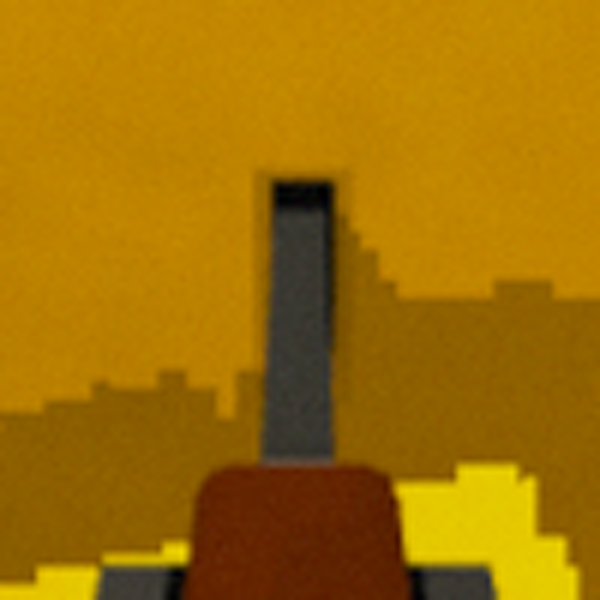

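The slot opening spans x 272–333 in the crop, with its front end at row 180. The blade tip spans 273–326, with its front edge at row 209. The tip is centred along x and about 0.4 mm off in y, so I'll correct that and insert with a force stop.

```bash
python3 - <<'E'
from h import *
r.move_straight([.5305,.2156,.2325],speed=.05)
hit=r.move_straight([.5305,.2156,.170],speed=.04,max_force=10); r.hold(.4)
s=snap('wrist','w6');snap('side','s6');print(hit,s['time_s'],s['eef_pos'],s['contact_force'],s['grip_width'])
a=cv2.imread('pics/w6.png');b=cv2.imread('pics/s6.png')
cv2.imwrite('pics/c6.png',np.hstack([cv2.resize(a[100:300,200:400],(400,400)),cv2.resize(b[90:190,220:320],(400,400))]))
E
```

```text
False 18.0167 [0.53052846 0.21561219 0.17004011] [ 0.45051293 -0.15704596 -2.10685424] 0.015372890182520343
```

View pics/c6.png

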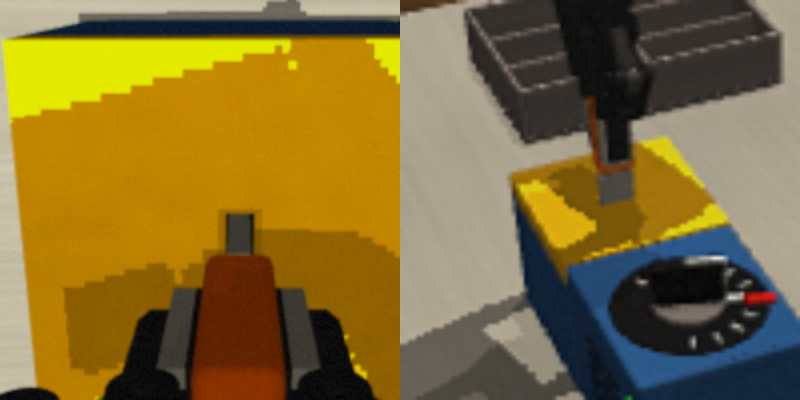

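The blade is in the slot at (240,235) in the left crop. The handle is clear of the plate, nothing pressed back on the way down, and the pointer is still on red. Handing in.

```bash
python3 -c "
from h import *
r.finish_job();s=r.read_state();print(s['time_s'],s['eef_pos'],s['grip_width'])"
```

```text
the job is handed in; nothing more can be done
the job is handed in; nothing more can be done
```

I turned the dial to the red mark and let go of it. Then I took the larger orange bolt tool out of the stand and put its blade down through the slot. I handed the job in at about 18 s with the tool still gripped there; no verdict is reported.

**Last checks before handing in:**
- **Dial:** after release, the pointer was within about 1–2° of the red mark (7.4° is allowed). It was still on the mark in the last side picture.
- **Insertion:** the full descent ran without tripping the 10 N force stop, and the force reading stayed near the tool's own weight.
- **Blade depth:** the blade's end is about 56 mm below the plate's upper face. I worked this out from the grasp height and arm pose rather than measuring it directly.
- **Handle and grip:** the handle is about 24 mm clear of the plate, and the grip width held at 15.4 mm.
- **Bystanders:** no path came near the pump, jar or bumper. I did not look at the stand again after the lift, so the tyre lever staying in its pocket is unchecked.

The top camera read about 3 mm off from the wrist camera, so I used the wrist camera. The state read after hand-in returned nothing, so I have no reading of the final pose from after it.

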